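Stack and square a gel-plate sandwich in the casting tray

ROBOT

A 6-joint arm with a two-finger parallel gripper is mounted at the origin on the work surface. World frame = base frame: x ahead of the robot, y to its left, z up, the work surface at z = 0. Lengths are in m, angles in rad, forces in N, time in s.
With the tool pointing down it reaches from about 0.275 to 0.85 m from the base axis. Payload 19 kg.
Tool frame: the origin (TCP) lies at the very end of the fingers, on their centre line; the grasp point (between the pads) lies 19 mm behind it (bot.grip_depth is the distance from the TCP to the grasp point, in m); z points along the fingers, y is the line along which they close (so a half turn about z gives the same grasp; the last joint's range is limited). The gripper opens to 85 mm and grips with 20 to 120 N. Pads are 22 mm wide; open, the fingers measure 114 mm over their backs; the gripper's body (76 mm by 85 mm) begins 54 mm behind the grasp point. The pads swing forward as they close: fully open they stand 13 mm farther back than shut.
Start: joints at [-1.428, 0.15, 1.437, -0, 1.554, -0.134], TCP at [0.157, -0.553, 0.231] pointing down, gripper open.
Joint ranges: [-2.8, 2.8], [-0.68, 2.1], [0.12, 2.68], [-1.39, 4.53], [0.16, 2.79], [-2.81, 2.81]. Speed limits (rad/s): [1.89, 1.89, 2.22, 3.01, 3.01, 3.01].

INTERFACE

Orientations are given as a unit quaternion [w, x, y, z].
In Python, from bench import telemetry, cams, bot, spotter gives the robot as it stands. The module is installed in compiled form; this text tells all that it offers.
- The arm moves only by the tool arm_command, never from a script. Its arguments are lists of equal length, an entry for each row: "xyz": the shift along the tool's x, y, z in mm, a list of three; "angular": the turn, a rotation vector about the tool's x, y, z in rad, a list of three; "claw": the finger opening in mm, from 0 to 85.4. In form: {"xyz": [[x, y, z], ...], "angular": [[ax, ay, az], ...], "claw": [claw, ...]}. A call has 1 to 10 rows; each row shifts and turns the commanded pose from where the row before left it, along the tool's axes as they then stand; what a row does not reach is not made up. A row lasts 1/8 s, in which the tool goes at most 62.5 mm and 10.7 degrees, less where a joint would pass 70% of its speed; a pose out of reach is approached as far as the arm can. A call is refused whole if a number of a shift passes 62.5 or a number of a turn 0.188, either way. A call with a gripper value outside its range is refused whole. The fingers move at their own pace and stop on an object; "newtons" is the grip in N (left out, the last holds). Time passes only in rows, so rows that do not move let the fingers close. It gives the time, the measured TCP pose, the force, the opening and the grip force at its end, in the units of the state.
- telemetry.get_state(): the state, without advancing time (a new reading comes with each control period).
- cams.capture(name): name is "scene" or "top"; returns a dict with "color" (480x640x3 uint8, blue, green, red), "K" (3x3 intrinsics, pixels), "k1" (the pictures are not rectified: a ray, as slopes to the right and down, at radius r is drawn at 1 + k1 r^2 times it, then the intrinsics apply), "rvec" (rotation vector, rad) and "tvec" (3), from world to camera coordinates, as OpenCV has them. Camera axes: x right, y down, z forward; pixel columns grow to the right and rows downward; lengths in m; the calibration is good to about 2 mm. A picture is of the moment at which its call begins. There is no depth.
- bot.sign_off(): hands the job in; it is judged then, once.
Trained networks look in a picture, given as the dict that the camera call returned (one of the last four; its "shot" number tells which), for a name from the list of things; names that differ only in an ending like _2 or _b are one class to them, and where a whole thing is asked for, a point or a joint stands for the part that bears it (a point fixed in the world has none). Each returns a list of dicts, best first, with "p" (0 to 1); they miss things now and then, are a little off and sometimes report something else, mostly with a low value. They report only what shows in the picture. A call takes as long as a camera call. They do not tell look-alikes from the thing itself.
- spotter.look_for(picture, label): "box" ([left, top, width, height] in pixels, round what is visible of it).
- spotter.tip_of(picture, label): "location" ([column, row] in pixels: a listed point, or the origin of a listed thing).
The state is a dict: "clock": time; "qpos": joint angles; "qvel": joint speeds; "joint_efforts": joint torques, N m; "ee_pos": TCP position; "tcp_rot": TCP orientation; "wrist_force": force on the tool from outside, world axes, zero at the start; "moment": the same for the moment, N m; "grip_width": finger opening in m; "gripper_force": force on a finger pad.
Only numpy, scipy, OpenCV 4.12 (cv2) and the standard library are available. Lean on these libraries where they do the work, as an engineer would, in place of code of your own. Each camera call takes 0.05 s, during which the arm holds its last target. There are 200 camera calls.

TASK

Build up the gel-plate pile in the casting tray: take the plain ceramic plate off the sloping drying stand and lay it on the plate already in the tray, then lay the notched plate on top of it, with its notch at the end away from the tray's end stop. Square up the pile and push it fully home in the tray's corner, so that all three plates lie flat, flush with one another and against both the side fence and the end stop. Handle the brittle plates gently, without dropping or ramming it, and leave the bottle, the tube rack and the timer where they are.

Things in the scene. Friction and masses are not known exactly. Their poses are not given: they have to be found in the camera images.
- tray: Fixed casting tray: black floor 170 (x) by 165 (y) by 6 mm; grey walls 10 mm thick, 36 mm high above the floor, on two sides: side fence at +y (inner face y = 72.5 mm, from x = -85 to +45 mm), end stop at -x, the robot's side (inner face x = -75 mm); other sides open. Origin: centre of underside.. No room for a finger between fence and a plate touching it.
- seat (a point): Point on the tray's floor (top side), axes as the tray's: the origin of the lowest plate lies here when it is fully home in the corner, touching the side fence (+y of it) and the end stop (-x of it).
- stand: Fixed grey drying stand, foot 120 by 190 mm. Two rests side by side at y = -62.5 and +62.5 mm, 40 mm wide (the plates overhang 11 mm each side), rising at 35 degrees away from the robot, with a 7 mm lip at the low end. Origin: centre of underside; the middle of each rest is 62 mm above it; about 100 mm high with plates.
- base_plate: Plain rectangular white ceramic plate, lying loose and askew on the tray's floor, some way off both walls. 100 mm (its x) by 62 mm (its y) by 8 mm thick (its z), about 180 g. Origin: centre of its underside.
- plain_plate: Plain rectangular white ceramic plate leaning on one of the stand's two rests (either one); its x points up the slope, its z out of the slope. 100 mm (its x) by 62 mm (its y) by 8 mm thick (its z), about 180 g. Origin: centre of its underside.
- notched_plate: White ceramic plate like the others, leaning on the stand's other rest, but with a notch 32 mm wide and 22 mm deep cut into the middle of its +x end (the upper end on the stand). 100 mm (its x) by 62 mm (its y) by 8 mm thick (its z), about 180 g. Origin: centre of its underside.
- notch (a point): Middle of the notch of the notched plate: 39 mm from the plate's origin towards +x, at its top side.
- bottle: Bystander: reagent bottle, 60 mm across, 130 mm high, beyond the work. Origin: centre of its underside.
- tube_rack: Bystander: blue tube rack, 80 by 170 by 30 mm, beyond the work. Origin: centre of its underside.
- timer: Bystander: white bench timer, 50 by 75 by 22 mm, beyond the work. Origin: centre of its underside.
There are look-alikes about, which are no part of the job. Leave any purple look-alike of the notched_plate alone.

How it is judged:
On the way, in this order (a step that is already met when the one before it is completed fails the run):
1. the plain plate lies flat on the plate in the tray (centres within 20 mm) (horizontal distance between plain_plate and base_plate below 0.02 m and z of plain_plate in the frame of base_plate between 0.0055 and 0.0105 m and contact force between plain_plate and base_plate above 0.2 N and angle between plain_plate's own z axis and vertical below 0.06 rad), for 0.2 s.
2. the notched plate lies flat on the plain plate (centres within 20 mm) (horizontal distance between notched_plate and plain_plate below 0.02 m and z of notched_plate in the frame of plain_plate between 0.0055 and 0.0105 m and contact force between notched_plate and plain_plate above 0.2 N and angle between notched_plate's own z axis and vertical below 0.06 rad), for 0.2 s.
At the end, for the whole second after the job is handed in: All three plates at rest in the tray corner, from below base, plain, notched: each within 2.5 mm of touching both the side fence and the end stop, square within 2 degrees, flat within 1.7 degrees, at its height within 2 mm; the notch at the end away from the end stop (x of base_plate in the frame of seat between -0.0025 and 0.0025 m and y of base_plate in the frame of seat between -0.0025 and 0.0025 m and z of base_plate in the frame of seat between -0.002 and 0.002 m and angle between the x axis of each of base_plate, plain_plate, notched_plate and the x axis of seat, either way round below 0.035 rad and angle between the z axis of each of base_plate, plain_plate, notched_plate and the z axis of seat, either way round below 0.03 rad and linear speed of each of base_plate, plain_plate, notched_plate below 0.01 m/s and x of plain_plate in the frame of seat between -0.0025 and 0.0025 m and y of plain_plate in the frame of seat between -0.0025 and 0.0025 m and z of plain_plate in the frame of seat between 0.006 and 0.01 m and x of notched_plate in the frame of seat between -0.0025 and 0.0025 m and y of notched_plate in the frame of seat between -0.0025 and 0.0025 m and z of notched_plate in the frame of seat between 0.014 and 0.018 m and x of notch in the frame of seat above 0.02 m).
It fails at once if the bottle is pushed more than 30 mm or tipped (distance of bottle from where it was at the start of the episode above 0.03 m or angle between bottle's own z axis and vertical above 0.5 rad).
It fails at once if the tube rack is pushed more than 30 mm or tipped (distance of tube_rack from where it was at the start of the episode above 0.03 m or angle between tube_rack's own z axis and vertical above 0.5 rad).
It fails at once if the timer is pushed more than 30 mm or tipped (distance of timer from where it was at the start of the episode above 0.03 m or angle between timer's own z axis and vertical above 0.5 rad).
It fails at once if a plate is struck or pressed with more than 40 N against the tray or another plate (contact force between any of base_plate, plain_plate, notched_plate and tray above 40 N or contact force between base_plate and plain_plate above 40 N or contact force between plain_plate and notched_plate above 40 N).
It also fails if it takes over 72 s, if anything falls off the work surface, if the arm or the gripper's body presses on something with over 40 N, if the wrist force passes 120 N, or if a joint passes its speed limit or range.

## Working session

There is one attempt and no reset: what is moved stays moved. The work goes in short steps, Python scripts to look and compute and a tool call to move; the robot and the scene stay as the last step left them, time stands still between calls to the robot, and variables do not carry over. Pictures are saved under pics/ and viewed, at most 10 in all, crops included, and the job is handed in when it is done.

Besides the shell and the picture viewer there is one more tool, called after ">>>" by a JSON object that holds its "method" and its "body". arm_command: Moves the arm, as the interface text tells. Its arguments: {"type":"object","properties":{"xyz":{"type":"array","items":{"type":"array","items":{"type":"number"}}},"angular":{"type":"array","items":{"type":"array","items":{"type":"number"}}},"claw":{"type":"array","items":{"type":"number"}},"newtons":{"type":"number"}},"required":["xyz","angular","claw"]}

```bash
mkdir -p pics; cat > h.py <<'E'
import numpy as np, cv2
from bench import telemetry, cams, bot, spotter
def snap(n,f=None):
    p=cams.capture(n)
    if f: cv2.imwrite('pics/'+f,p['color'])
    return p
def cam(p):
    R=cv2.Rodrigues(np.array(p['rvec'],float))[0]; t=np.array(p['tvec'],float).ravel()
    return R,t,np.array(p['K'],float)
def proj(p,X):
    R,t,K=cam(p); X=np.atleast_2d(X)@R.T+t; s=X[:,:2]/X[:,2:]
    s=s*(1+p['k1']*(s**2).sum(1,keepdims=True))
    return s@np.diag([K[0,0],K[1,1]])+K[:2,2]
def ray(p,uv):
    R,t,K=cam(p); d=(np.array(uv,float)-K[:2,2])/[K[0,0],K[1,1]]; s=d.copy()
    for _ in range(30): s=d/(1+p['k1']*(s@s))
    return -R.T@t, R.T@np.r_[s,1]
def onz(p,uv,z):
    o,d=ray(p,uv); return o+d*(z-o[2])/d[2]
def tri(ps,uvs):
    A=0;b=0
    for p,u in zip(ps,uvs):
        o,d=ray(p,u); d=d/np.linalg.norm(d); M=np.eye(3)-np.outer(d,d); A=A+M; b=b+M@o
    return np.linalg.solve(A,b)
E
python3 - <<'E'
from h import *
np.set_printoptions(precision=4,suppress=True)
s=snap('scene','s0.png');t=snap('top','t0.png')
for p in (s,t):
    print(-cam(p)[0].T@cam(p)[1],p['K'][0][0],p['k1'])
    for n in 'tray stand base_plate plain_plate notched_plate notch seat bottle tube_rack timer'.split():
        print(n,[(np.round(d['location']),round(d['p'],2)) for d in spotter.tip_of(p,n)], [(np.round(d['box']),round(d['p'],2)) for d in spotter.look_for(p,n)] if n!='seat' else '')
print(telemetry.get_state())
E
```

```text
[ 1.05   -0.3749  1.1027] 543.6775027673247 -0.02479204640593071
tray [(array([233., 300.]), 0.57)] [(array([183., 248.,  98.,  97.]), 0.94)]
stand [(array([351., 217.]), 0.74)] [(array([312., 186.,  86.,  71.]), 0.55)]
base_plate [(array([234., 297.]), 0.64), (array([266., 395.]), 0.34)] [(array([213., 273.,  43.,  46.]), 0.79)]
plain_plate [(array([369., 186.]), 0.73)] [(array([351., 177.,  40.,  17.]), 0.68), (array([428., 211.,  33.,  47.]), 0.27)]
notched_plate [(array([404., 168.]), 0.82), (array([311., 172.]), 0.75), (array([340., 220.]), 0.61)] [(array([290., 161.,  39.,  22.]), 0.93), (array([385., 156.,  43.,  27.]), 0.75), (array([215., 271.,  42.,  48.]), 0.38)]
notch [(array([321., 170.]), 0.68), (array([352., 223.]), 0.59), (array([392., 169.]), 0.56), (array([234., 298.]), 0.49)] [(array([384., 157.,  39.,  25.]), 0.95), (array([288., 159.,  41.,  23.]), 0.91), (array([183., 245., 100., 101.]), 0.73), (array([318., 209.,  46.,  24.]), 0.68)]
seat [(array([248., 279.]), 0.68)] 
bottle [(array([230., 297.]), 0.69), (array([437., 248.]), 0.56)] [(array([425., 213.,  34., 
[... 1101 characters left out ...]
)] [(array([191., 136.,  37.,  44.]), 0.75)]
tube_rack [(array([323., 137.]), 0.98)] [(array([280., 108.,  84.,  49.]), 0.65)]
timer [(array([466., 165.]), 0.65)] [(array([446., 144.,  40.,  34.]), 0.83)]
{'clock': 2.0, 'qpos': array([-1.428 ,  0.1505,  1.4374, -0.    ,  1.5538, -0.134 ]), 'qvel': array([-0.0017,  0.0005,  0.003 , -0.0004, -0.0002,  0.0016]), 'joint_efforts': array([ -0.002 , -71.2791, -57.1053,  -0.0003,   0.0013,  -0.    ]), 'ee_pos': array([ 0.1571, -0.5531,  0.2313]), 'tcp_rot': array([-0.    ,  0.9904,  0.138 , -0.    ]), 'wrist_force': array([-0.2703, -1.1486,  0.4482]), 'moment': array([0.0554, 0.0165, 0.041 ]), 'gripper_force': 0.0, 'grip_width': 0.08540647461821572}
```

```bash
python3 - <<'E'
import cv2
t=cv2.imread('pics/t0.png')[90:390,110:510]; cv2.imwrite('pics/t0c.png',cv2.resize(t,(800,600),interpolation=3))
t=cv2.imread('pics/s0.png')[140:440,150:550]; cv2.imwrite('pics/s0c.png',cv2.resize(t,(800,600),interpolation=3))
E
```

```text
(no output)
```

View pics/t0c.png

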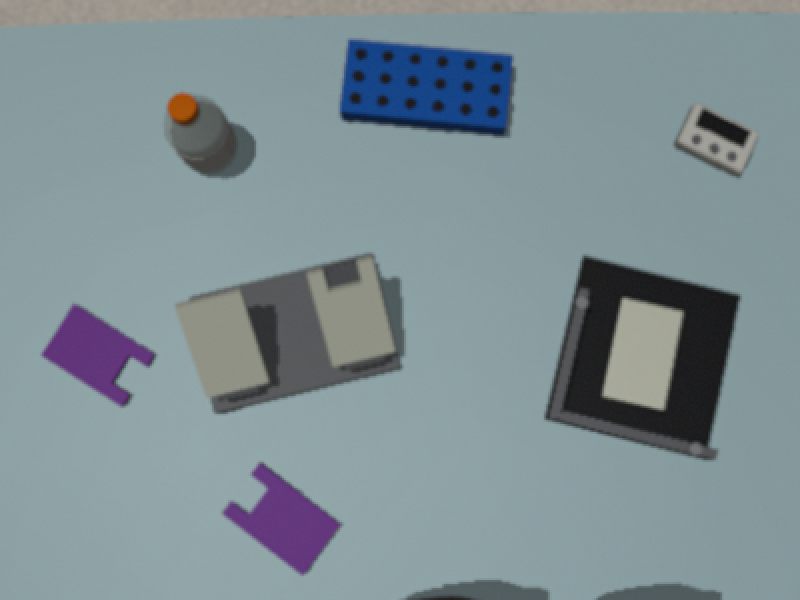

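View pics/s0c.png

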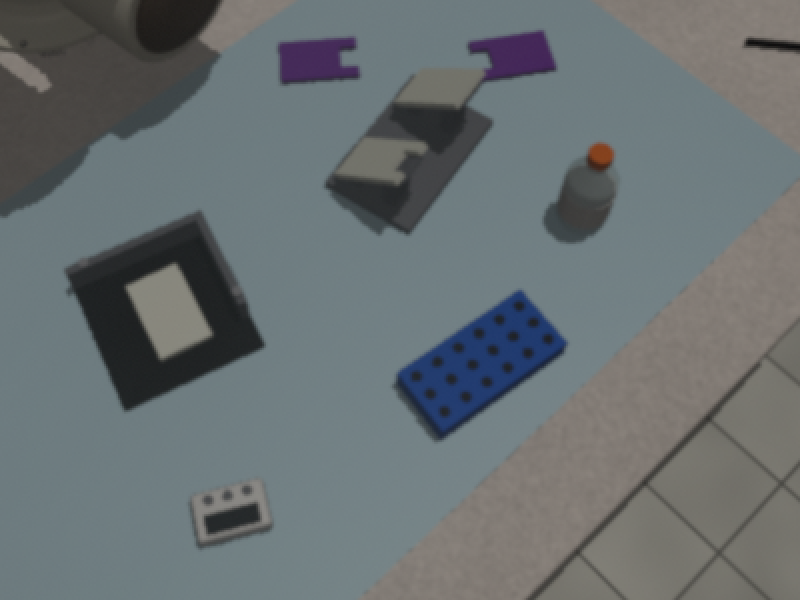

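The top view shows the plain plate on the left rest (crop about 222,345), the notched one on the right rest (350,310) and the base plate in the tray (643,352). Two purple decoys lie flat at (98,355) and (282,518). Next I'll fit the poses.

```bash
cat >> h.py <<'E'
from scipy.optimize import minimize
from scipy.spatial.transform import Rotation as Rn
U=4
def mask(p,box,lo=0.0):
    """bright low-saturation pixels (white plates), upsampled, in a box around"""
    im=cv2.resize(p['color'],None,fx=U,fy=U,interpolation=cv2.INTER_CUBIC).astype(int)
    b,g,r=im[...,0],im[...,1],im[...,2]
    m=((r>=b-3)&(g>125)&(abs(r-g)<25)).astype(np.uint8)
    z=np.zeros_like(m); x0,y0,x1,y1=[U*v for v in box]; z[y0:y1,x0:x1]=m[y0:y1,x0:x1]
    n,l,s,_=cv2.connectedComponentsWithStats(z)
    if n>1: z=(l==1+np.argmax(s[1:,4])).astype(np.uint8)
    return z
def poly(p,X,shape):
    q=(proj(p,X)+.5)*U-.5; m=np.zeros(shape,np.uint8)
    cv2.fillPoly(m,[np.round(q*16).astype(np.int32)],1,shift=4); return m
RECT=np.array([[-.05,-.031,.008],[.05,-.031,.008],[.05,.031,.008],[-.05,.031,.008]])
NOT=np.array([[-.05,-.031,.008],[.05,-.031,.008],[.05,-.016,.008],[.028,-.016,.008],[.028,.016,.008],[.05,.016,.008],[.05,.031,.008],[-.05,.031,.008]])
def fit(obs,model,x0,steps,pose):
    """obs: list of (picture,mask); pose(x)->R,t"""
    def f(x):
        R,t=pose(x); X=model@R.T+t; c=0
        for p,m in obs:
            k=poly(p,X,m.shape); c+=1-(k&m).sum()/max(1,(k|m).sum())
        return c/len(obs)
    best=None
    x=np.array(x0,float)
    for _ in range(3):
        S=np.vstack([x]+[x+np.eye(len(x))[i]*steps[i] for i in range(len(x))])
        r=minimize(f,x,method='Nelder-Mead',options=dict(initial_simplex=S,xatol=1e-5,fatol=1e-5,maxiter=400)); x=r.x
    return r.x,r.fun
def flat(z): return lambda x:(Rn.from_euler('z',x[2]).as_matrix(),np.array([x[0],x[1],z]))
def slope(x): return (Rn.from_euler('ZY',[x[2],-np.radians(35)]).as_matrix(),np.array([x[0],x[1],x[3]]))
E
cat > fit0.py <<'E'
from h import *
np.set_printoptions(precision=4,suppress=True)
s=snap('scene');t=snap('top')
jobs=[('plain',RECT,(195,228,248,300),(340,165,398,200),slope,(.45,.2,.2,.062),(222+0,262)),
('notch',NOT,(258,212,312,282),(310,200,370,238),slope,(.45,.1,.2,.062),(286,249)),
('base',RECT,(405,232,458,302),(205,265,262,326),flat(.006),(.45,-.15,-.2),(431,266))]
for n,mod,bt,bs,ps,x0,uv in jobs:
    x0=list(x0); x0[:2]=onz(t,uv,.07 if len(x0)>3 else .01)[:2]
    mt,ms=mask(t,bt),mask(s,bs)
    st=(.01,.01,.1,.01)[:len(x0)]
    for nm,o in (('both',[(t,mt),(s,ms)]),('top',[(t,mt)]),('scene',[(s,ms)])):
        print(n,nm,mt.sum()/16,ms.sum()/16,*fit(o,mod,x0,st,ps))
# tray: dark floor mask
def dark(p,box):
    im=cv2.resize(p['color'],None,fx=U,fy=U,interpolation=cv2.INTER_CUBIC).astype(int).max(2)
    z=np.zeros(im.shape,np.uint8);x0,y0,x1,y1=[U*v for v in box];z[y0:y1,x0:x1]=im[y0:y1,x0:x1]<60
    return z
for p,b in ((t,(375,210,490,325)),(s,(175,240,290,350))):
    d=dark(p,b); n,l,ss,_=cv2.connectedComponentsWithStats(d); d=(l==1+np.argmax(ss[1:,4])).astype(np.uint8)
    c=max(cv2.findContours(d,0,2)[0],key=cv2.contourArea); h=cv2.convexHull(c)
    a=cv2.approxPolyDP(h,12,True)[:,0]/U
    for u in a: print(u,onz(p,u,.006),onz(p,u,.042))
cv2.imwrite('pics/m.png',mask(t,(195,228,248,300))*255)
E
python3 fit0.py
```

```text
plain both 1564.3125 0.0 [0.537  0.2234 0.2297 0.0566] 0.5115488863573869
plain top 1564.3125 0.0 [0.537  0.2234 0.2297 0.0566] 0.02309777271477398
plain scene 1564.3125 0.0 [0.5319 0.2189 0.2    0.062 ] 1.0
notch both 1366.5 0.0 [0.5648 0.1011 0.2312 0.0603] 0.5176619007569386
notch top 1366.5 0.0 [0.5648 0.1011 0.2312 0.0603] 0.03532380151387726
notch scene 1366.5 0.0 [0.5546 0.0989 0.2    0.062 ] 1.0
base both 1551.9375 1017.25 [ 0.523  -0.1836 -0.2504] 0.06632065002897258
base top 1551.9375 1017.25 [ 0.5226 -0.1835 -0.2439] 0.013361434763590085
base scene 1551.9375 1017.25 [ 0.523  -0.1839 -0.2416] 0.11658706035605737
[402.5 219. ] [ 0.6204 -0.1318  0.006 ] [ 0.6135 -0.1258  0.042 ]
[479.  238.5] [ 0.5781 -0.2862  0.006 ] [ 0.5728 -0.2747  0.042 ]
[463. 313.] [ 0.4298 -0.2452  0.006 ] [ 0.4297 -0.2352  0.042 ]
[391.25 295.25] [ 0.4679 -0.1035  0.006 ] [ 0.4665 -0.0986  0.042 ]
[247.75 250.25] [ 0.4511 -0.0906  0.006 ] [ 0.4708 -0.0999  0.042 ]
[281.25 312.75] [ 0.6253 -0.1339  0.006 ] [ 0.6392 -0.1418  0.042 ]
[212.75 344.25] [ 0.5827 -0.2879  0.006 ] [ 0.5981 -0.2908  0.042 ]
[184.5  277.25] [ 0.4095 -0.2409  0.006 ] [ 0.4305 -0.2453  0.042 ]
```

```bash
cat > fit1.py <<'E'
from h import *
np.set_printoptions(precision=4,suppress=True)
s=snap('scene');t=snap('top')
for uv in ((318//2+150+190,0),): pass
for nm,u in (('plainS',(366,184)),('notS',(335,220)),('baseS',(234,297)),('plainT',(222,262)),('fenceT',(392,260)),('floorT',(460,250)),('tabT',(350,200)),('tabS',(300,300)),('standS',(380,210)),('sideS',(345,228))): print(nm,(s if nm[-1]=='S' else t)['color'][u[1],u[0]])
def tablemask(p,box):
    im=cv2.resize(p['color'],None,fx=U,fy=U,interpolation=cv2.INTER_CUBIC).astype(int)
    m=(im[...,0]-im[...,2]<12)
    z=np.zeros(m.shape,np.uint8);x0,y0,x1,y1=[U*v for v in box];z[y0:y1,x0:x1]=m[y0:y1,x0:x1]
    n,l,ss,_=cv2.connectedComponentsWithStats(z); z=(l==1+np.argmax(ss[1:,4])).astype(np.uint8)
    c=max(cv2.findContours(z,0,2)[0],key=cv2.contourArea); cv2.drawContours(z,[c],-1,1,-1); return z
def box(a,b): return np.array([[x,y,z] for x in (a[0],b[0]) for y in (a[1],b[1]) for z in (a[2],b[2])])
B=[box((-.085,-.0825,0),(.085,.0825,.006)),box((-.085,.0725,0),(.045,.0825,.042)),box((-.085,-.0825,0),(-.075,.0825,.042))]
def trayfit(obs):
    def f(x):
        R,tt=flat(0)(x);c=0
        for p,m in obs:
            k=np.zeros_like(m)
            for b in B:
                q=((proj(p,b@R.T+tt)+.5)*U-.5)
                cv2.fillPoly(k,[np.round(cv2.convexHull(q.astype(np.float32))*16).astype(np.int32)],1,shift=4)
            c+=1-(k&m).sum()/(k|m).sum()
        return c/len(obs)
    x=np.array([.52,-.18,-.25])
    for _ in range(3):
        S=np.vstack([x,x+[.01,0,0],x+[0,.01,0],x+[0,0,.1]]);r=minimize(f,x,method='Nelder-Mead',options=dict(initial_simplex=S,xatol=1e-5,fatol=1e-5));x=r.x
    return x,r.fun
ot,os=(t,tablemask(t,(370,205,495,330))),(s,tablemask(s,(170,235,295,355)))
for o in ([ot],[os],[ot,os]): print('tray',*trayfit(o))
import h
def mask2(p,box,th):
    im=cv2.resize(p['color'],None,fx=U,fy=U,interpolation=cv2.INTER_CUBIC).astype(int)
    m=((im[...,2]>=im[...,0]-3)&(im[...,1]>th)).astype(np.uint8)
    z=np.zeros_like(m); x0,y0,x1,y1=[U*v for v in box]; z[y0:y1,x0:x1]=m[y0:y1,x0:x1]
    n,l,ss,_=cv2.connectedComponentsWithStats(z); return (l==1+np.argmax(ss[1:,4])).astype(np.uint8)
for n,mod,bt,bs,ps,x0 in [('plain',RECT,(195,228,248,300),(340,165,398,200),slope,(.537,.2234,.23,.062)),
('notch',NOT,(258,212,312,282),(310,200,370,238),slope,(.5648,.1011,.23,.062)),
('base',RECT,(405,232,458,302),(205,265,262,326),flat(.006),(.523,-.1836,-.244))]:
    mt=mask2(t,bt,105)
    for th in (90,105):
        ms=mask2(s,bs,th);st=(.01,.01,.1,.01)[:len(x0)]
        print(n,th,ms.sum()/16,*fit([(t,mt),(s,ms)],mod,x0,st,ps))
E
python3 fit1.py
```

```text
plainS [106 115 115]
notS [105 114 114]
baseS [125 135 136]
plainT [133 146 144]
fenceT [63 63 57]
floorT [29 28 29]
tabT [160 156 136]
tabS [131 126 112]
standS [71 69 68]
sideS [105 113 113]
tray [ 0.5214 -0.1871 -0.2566] 0.03395890776483146
tray [ 0.5214 -0.1885 -0.2654] 0.016147671877626446
tray [ 0.5211 -0.1879 -0.2686] 0.026728638012051886
plain 90 601.125 [0.5374 0.2228 0.2273 0.0604] 0.06618538319401562
plain 105 539.5625 [0.538  0.2228 0.219  0.061 ] 0.058301302179370684
notch 90 615.4375 [0.5656 0.1012 0.2325 0.0603] 0.08305667173226178
notch 105 510.5625 [0.5659 0.1017 0.2187 0.0602] 0.09000169154445226
base 90 1165.4375 [ 0.523  -0.1845 -0.2508] 0.03947697364600955
base 105 1113.9375 [ 0.5231 -0.1843 -0.2503] 0.04202334636383315
```

```bash
cat >> h.py <<'E'
def cur():
    s=telemetry.get_state(); q=np.array(s['tcp_rot']); return Rn.from_quat(q[[1,2,3,0]]),np.array(s['ee_pos'])
def rows(R1,t1,n=None,start=None,vmax=50,wmax=.17,nd=1):
    """print rounded rows from the current (or start) pose to R1,t1"""
    R0,t0=start or cur()
    w=(R0.inv()*R1).as_rotvec(); D=np.linalg.norm(t1-t0)*1e3
    n=n or int(np.ceil(max(D/vmax,np.linalg.norm(w)/wmax,1)))
    R,t=R0,t0.copy(); xs=[];ws=[]
    for i in range(1,n+1):
        goal=t0+(t1-t0)*i/n
        d=np.round(R.inv().apply(goal-t)*1e3,nd); wi=np.round((R.inv()*R0*Rn.from_rotvec(w*i/n)).as_rotvec(),3)
        xs.append((d+0.).tolist()); ws.append((wi+0.).tolist()); t=t+R.apply(d/1e3); R=R*Rn.from_rotvec(wi)
    print(n,'xyz',xs); print('ang',ws); return R,t
def tool(Rp): return Rn.from_matrix(Rp)*Rn.from_euler('x',np.pi)
PL=(.5377,.2228,.226,.0607); NO=(.5657,.1014,.226,.0603); TRAY=(.5212,-.188,-.265)
def off_stand(P,d):  # TCP pose with TCP d below the plate's underside
    R,t=slope(P); return tool(R),t-R[:,2]*d
def down(yaw): return tool(Rn.from_euler('z',yaw).as_matrix())
def intray(x,y,z): return Rn.from_euler('z',TRAY[2]).apply([x,y,z])+[TRAY[0],TRAY[1],0]
def st():
    s=telemetry.get_state(); print(round(s['clock'],2),np.round(s['ee_pos'],4),'F',np.round(s['wrist_force'],1),'w',round(s['grip_width']*1e3,1),'g',round(s['gripper_force'],1),'q',np.round(s['qpos'],2))
E
python3 -c "
from h import *
a=rows(*off_stand(PL,-.08),vmax=55)
rows(*off_stand(PL,.0085),start=a)"
```

```text
16 xyz [[33.3, -40.3, 6.6], [32.8, -40.4, 7.8], [32.5, -40.5, 8.9], [31.9, -40.6, 10.2], [31.4, -40.7, 11.4], [30.9, -40.8, 12.5], [30.2, -41.0, 13.6], [29.5, -41.0, 14.8], [28.8, -41.2, 15.7], [28.0, -41.3, 16.9], [27.3, -41.3, 17.9], [26.4, -41.5, 18.8], [25.6, -41.5, 19.8], [24.7, -41.7, 20.7], [23.8, -41.8, 21.6], [22.7, -41.8, 22.4]]
ang [[-0.001, 0.038, 0.003], [-0.001, 0.038, 0.003], [-0.001, 0.039, 0.003], [-0.001, 0.038, 0.003], [-0.001, 0.038, 0.003], [-0.001, 0.038, 0.003], [-0.001, 0.038, 0.004], [-0.001, 0.038, 0.003], [-0.001, 0.039, 0.003], [-0.001, 0.038, 0.003], [-0.001, 0.038, 0.003], [-0.001, 0.038, 0.003], [-0.001, 0.038, 0.003], [-0.001, 0.038, 0.003], [-0.001, 0.039, 0.003], [-0.001, 0.038, 0.003]]
2 xyz [[0.0, 0.0, 44.3], [0.0, 0.0, 44.2]]
ang [[0.0, 0.0, 0.0], [0.0, 0.0, 0.0]]
```

>>> {"method": "arm_command", "body": {"xyz": [[33,-40,7],[33,-40,8],[32,-40,9],[32,-41,10],[31,-41,11],[31,-41,12],[30,-41,14],[30,-41,15],[29,-41,16],[28,-41,17]], "angular": [[0,0.038,0.003],[0,0.038,0.003],[0,0.038,0.003],[0,0.038,0.003],[0,0.038,0.003],[0,0.038,0.003],[0,0.038,0.003],[0,0.038,0.003],[0,0.038,0.003],[0,0.038,0.003]], "claw": [85,85,85,85,85,85,85,85,85,85], "newtons": 35}}

```text
clock: 3.45
ee_pos: [0.3669, -0.0736, 0.1668]
tcp_rot: [-0.026, 0.974, 0.12, 0.188]
wrist_force: [0.7, -0.4, -0.8]
grip_width: 0.0852
gripper_force: 0.0
```

```bash
python3 -c "
from h import *
st();a=rows(*off_stand(PL,-.06),vmax=45)
rows(*off_stand(PL,.0085),start=a)"
```

```text
3.45 [ 0.3669 -0.0736  0.1668] F [ 0.7 -0.4 -0.8] w 85.2 g 0.0 q [-0.68 -0.51  2.16  0.32  1.27  0.58]
8 xyz [[20.9, -30.8, 16.2], [20.4, -30.8, 16.8], [19.8, -30.9, 17.3], [19.2, -31.0, 17.8], [18.7, -31.0, 18.3], [18.1, -31.2, 18.8], [17.5, -31.2, 19.2], [16.8, -31.2, 19.6]]
ang [[-0.002, 0.029, 0.002], [-0.002, 0.028, 0.002], [-0.001, 0.029, 0.002], [-0.002, 0.028, 0.002], [-0.002, 0.029, 0.002], [-0.002, 0.029, 0.002], [-0.002, 0.028, 0.002], [-0.001, 0.029, 0.002]]
2 xyz [[0.0, 0.0, 34.2], [0.0, 0.0, 34.3]]
ang [[0.0, 0.0, 0.0], [0.0, 0.0, 0.0]]
```

>>> {"method": "arm_command", "body": {"xyz": [[21,-31,16],[20,-31,17],[20,-31,17],[19,-31,18],[19,-31,18],[18,-31,19],[17,-31,19],[17,-31,20],[0,0,0]], "angular": [[-0.002,0.029,0.002],[-0.002,0.029,0.002],[-0.002,0.029,0.002],[-0.002,0.029,0.002],[-0.002,0.029,0.002],[-0.002,0.029,0.002],[-0.002,0.028,0.002],[-0.001,0.028,0.002],[0,0,0]], "claw": [85,85,85,85,85,85,85,85,85]}}

```text
clock: 4.58
ee_pos: [0.503, 0.2156, 0.1083]
tcp_rot: [-0.034, 0.948, 0.109, 0.298]
wrist_force: [-0.5, 0.7, 0.1]
grip_width: 0.0848
gripper_force: 0.0
```

```bash
python3 -c "
from h import *
st();rows(*off_stand(PL,.0085))
snap('top','t1.png'); snap('scene','s1.png')
a=cv2.imread('pics/t1.png')[200:340,180:340]; b=cv2.imread('pics/s1.png')[110:250,280:440]
cv2.imwrite('pics/c1.png',cv2.resize(np.hstack([a,b]),(800,350),interpolation=3))"
```

```text
4.58 [0.503  0.2156 0.1083] F [-0.5  0.7  0.1] w 84.8 g 0.0 q [ 0.28 -0.15  2.13 -0.06  0.56  1.66]
2 xyz [[0.9, 0.4, 33.9], [1.0, 0.4, 33.9]]
ang [[-0.001, 0.001, 0.001], [-0.001, 0.001, 0.002]]
```

View pics/c1.png

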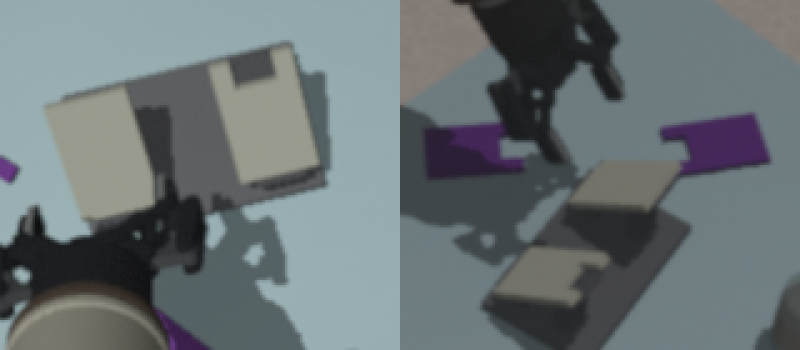

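The fingers (crop about 35,215 and 195,190) straddle the plain plate, so I'll descend and close.

>>> {"method": "arm_command", "body": {"xyz": [[1,0,25],[1,1,25],[0,0,12],[0,0,6],[0,0,0],[0,0,0],[0,0,0],[0,0,0]], "angular": [[-0.001,0.001,0.001],[-0.001,0.001,0.002],[0,0,0],[0,0,0],[0,0,0],[0,0,0],[0,0,0],[0,0,0]], "claw": [85,85,85,85,85,60,60,60]}}

```text
clock: 5.68
ee_pos: [0.543, 0.2218, 0.0557]
tcp_rot: [-0.034, 0.947, 0.106, 0.3]
wrist_force: [-10.2, -3.2, 10.4]
grip_width: 0.0612
gripper_force: 34.4
```

```bash
python3 -c "
from h import *
st();rows(*off_stand(PL,.0085))"
```

```text
5.67 [0.543  0.2218 0.0557] F [-10.2  -3.2  10.4] w 61.2 g 34.4 q [ 0.27  0.01  2.1  -0.07  0.42  1.67]
1 xyz [[-1.2, -2.2, 1.6]]
ang [[0.002, -0.002, -0.003]]
```

>>> {"method": "arm_command", "body": {"xyz": [[0,0,-4],[0,0,-12],[0,0,-25],[0,0,-35],[0,0,-40],[0,0,0]], "angular": [[0,0,0],[0,0,0],[0,0,0],[0,0,0],[0,0,0],[0,0,0]], "claw": [60,60,60,60,60,60]}}

```text
clock: 6.42
ee_pos: [0.4777, 0.2071, 0.1529]
tcp_rot: [-0.034, 0.947, 0.106, 0.302]
wrist_force: [1.3, 0.3, -2.6]
grip_width: 0.0609
gripper_force: 40.1
```

```bash
python3 -c "
from h import *
st()
R=down(-.25)
a=rows(R,np.array([.523,-.184,.12]),vmax=45)
snap('top','t2.png'); snap('scene','s2.png')
a=cv2.imread('pics/t2.png')[200:340,150:310]; b=cv2.imread('pics/s2.png')[90:230,260:420]
cv2.imwrite('pics/c2.png',cv2.resize(np.hstack([a,b]),(800,350),interpolation=3))"
```

```text
6.42 [0.4777 0.2071 0.1529] F [ 1.3  0.3 -2.6] w 60.9 g 40.1 q [ 0.28 -0.28  2.12 -0.05  0.68  1.66]
9 xyz [[-5.9, 43.5, 0.2], [-3.7, 43.7, 1.3], [-1.3, 43.9, 2.2], [1.0, 43.7, 2.8], [3.6, 43.7, 3.5], [5.9, 43.3, 3.8], [8.4, 42.9, 4.0], [10.9, 42.3, 4.1], [13.3, 41.7, 4.0]]
ang [[-0.016, -0.067, 0.051], [-0.017, -0.067, 0.051], [-0.016, -0.068, 0.051], [-0.016, -0.067, 0.051], [-0.016, -0.067, 0.05], [-0.017, -0.067, 0.051], [-0.016, -0.067, 0.051], [-0.016, -0.068, 0.051], [-0.016, -0.067, 0.051]]
```

View pics/c2.png

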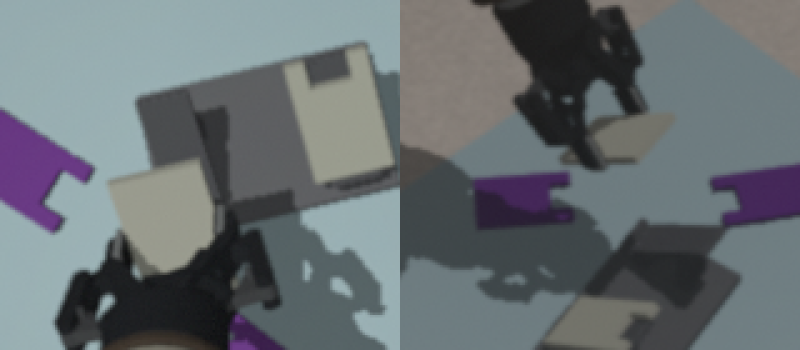

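The plate is held (left crop 165,215). Next I'll carry it over the tray while levelling it.

>>> {"method": "arm_command", "body": {"xyz": [[-6,43,-6],[-4,44,-5],[-1,44,-4],[1,44,-2],[4,44,2],[6,43,3],[8,43,4],[11,42,4],[13,42,4],[0,0,0]], "angular": [[-0.016,-0.067,0.051],[-0.016,-0.067,0.051],[-0.016,-0.067,0.051],[-0.016,-0.067,0.051],[-0.016,-0.067,0.051],[-0.016,-0.067,0.051],[-0.016,-0.067,0.051],[-0.016,-0.067,0.051],[-0.016,-0.067,0.051],[0,0,0]], "claw": [60,60,60,60,60,60,60,60,60,60]}}

```text
clock: 7.78
ee_pos: [0.511, -0.1891, 0.1366]
tcp_rot: [-0.001, 0.992, -0.127, -0.004]
wrist_force: [0.2, 0.2, -0.6]
grip_width: 0.061
gripper_force: 40.0
```

```bash
python3 -c "
from h import *
st()
R=down(-.25)
a=rows(R,np.array([.523,-.184,.06]),vmax=45)
snap('top','t3.png'); snap('scene','s3.png')
a=cv2.imread('pics/t3.png')[200:340,350:510]; b=cv2.imread('pics/s3.png')[210:350,150:310]
cv2.imwrite('pics/c3.png',cv2.resize(np.hstack([a,b]),(800,350),interpolation=3))"
```

```text
7.78 [ 0.511  -0.1891  0.1366] F [ 0.2  0.2 -0.6] w 61.0 g 40.0 q [-0.5   0.14  1.64 -0.    1.37  1.33]
2 xyz [[5.5, -4.0, 38.2], [5.3, -3.9, 38.3]]
ang [[0.0, 0.004, -0.002], [-0.001, 0.004, -0.002]]
```

View pics/c3.png

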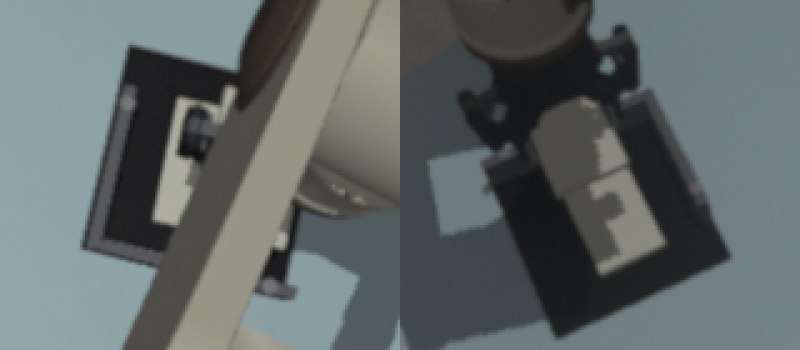

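```bash
python3 -c "
from h import *
s=snap('scene')
R=Rn.from_euler('z',-.25).as_matrix()
p=np.array([.511,-.1891,.1366+.0069])
for tl in (0,.1,-.1):
  M=R@Rn.from_euler('y',-tl).as_matrix()
  c=np.array([[.05,-.031,.008],[.05,.031,.008],[.05,-.031,0],[.05,.031,0],[-.05,-.031,0.008],[-.05,.031,0.008]])@M.T+p
  print(tl,((proj(s,c)-[150,210])*2.5+[400,0]).round().tolist())
"
```

```text
0 [[557.0, 195.0], [630.0, 162.0], [559.0, 200.0], [631.0, 167.0], [511.0, 98.0], [582.0, 67.0]]
0.1 [[555.0, 192.0], [628.0, 158.0], [558.0, 197.0], [630.0, 164.0], [512.0, 100.0], [583.0, 70.0]]
-0.1 [[558.0, 199.0], [631.0, 166.0], [560.0, 202.0], [632.0, 169.0], [510.0, 96.0], [581.0, 65.0]]
```

>>> {"method": "arm_command", "body": {"xyz": [[6,-4,38],[5,-4,38],[0,0,20],[0,0,15],[0,0,8],[0,0,3],[0,0,0]], "angular": [[0,0.004,-0.002],[-0.001,0.004,-0.002],[0,0,0],[0,0,0],[0,0,0],[0,0,0],[0,0,0]], "claw": [60,60,60,60,60,60,60]}}

```text
clock: 8.8
ee_pos: [0.5238, -0.1818, 0.0178]
tcp_rot: [0.001, 0.992, -0.123, 0.003]
wrist_force: [0.3, 0.1, -1.4]
grip_width: 0.0611
gripper_force: 40.0
```

```bash
python3 -c "
from h import *
st();a=rows(down(-.25),np.array([.523,-.184,.008]),vmax=45)"
```

```text
8.8 [ 0.5238 -0.1818  0.0178] F [ 0.3  0.1 -1.4] w 61.1 g 40.0 q [-0.47  0.27  1.75  0.    1.12  1.34]
1 xyz [[-0.3, 2.3, 9.8]]
ang [[0.001, -0.006, 0.003]]
```

>>> {"method": "arm_command", "body": {"xyz": [[0,2,4],[0,0,2],[0,0,1],[0,0,1],[0,0,1],[0,0,0]], "angular": [[0,-0.005,0.003],[0,0,0],[0,0,0],[0,0,0],[0,0,0],[0,0,0]], "claw": [60,60,60,60,60,60]}}

```text
clock: 9.55
ee_pos: [0.5233, -0.1837, 0.0086]
tcp_rot: [0.0, 0.992, -0.125, 0.0]
wrist_force: [-0.7, 0.6, 2.9]
grip_width: 0.0607
gripper_force: 43.0
```

>>> {"method": "arm_command", "body": {"xyz": [[0,0,0.5],[0,0,0],[0,0,0],[0,0,0],[0,0,0],[0,0,-15],[0,0,-40],[0,0,-40],[0,0,-40]], "angular": [[0,0,0],[0,0,0],[0,0,0],[0,0,0],[0,0,0],[0,0,0],[0,0,0],[0,0,0],[0,0,0]], "claw": [60,66,72,76,76,80,85,85,85]}}

```text
clock: 10.68
ee_pos: [0.5231, -0.1835, 0.1453]
tcp_rot: [0.0, 0.992, -0.125, 0.0]
wrist_force: [0.5, -0.1, -0.3]
grip_width: 0.0849
gripper_force: 0.0
```

```bash
python3 -c "
from h import *
st();a=rows(*off_stand(NO,-.06),vmax=45)
s=snap('scene','s4.png')
a=cv2.imread('pics/s4.png')[230:350,170:310]
cv2.imwrite('pics/c4.png',cv2.resize(a,(560,480),interpolation=3))"
```

```text
10.68 [ 0.5231 -0.1835  0.1453] F [ 0.5 -0.1 -0.3] w 84.9 g 0.0 q [-0.48  0.15  1.61 -0.    1.38  1.34]
7 xyz [[-8.5, -38.7, 5.1], [-6.4, -39.1, 5.2], [-4.3, -39.3, 5.7], [-2.3, -39.4, 6.2], [-0.1, -39.4, 6.8], [1.7, -39.1, 7.8], [3.7, -38.8, 8.8]]
ang [[0.021, 0.085, -0.066], [0.021, 0.086, -0.066], [0.021, 0.085, -0.065], [0.02, 0.086, -0.066], [0.021, 0.085, -0.066], [0.021, 0.086, -0.066], [0.021, 0.085, -0.065]]
```

View pics/c4.png

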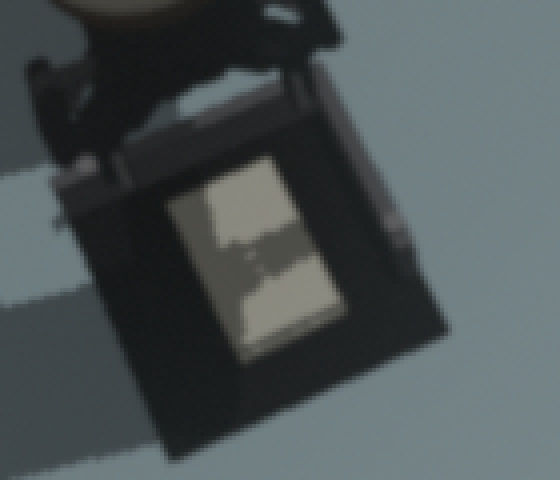

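The plain plate lies on the base (crop 165–345, 155–360). Now for the notched plate.

>>> {"method": "arm_command", "body": {"xyz": [[-8,-39,3],[-6,-39,3],[-4,-39,4],[-2,-39,6],[0,-39,8],[2,-39,10],[4,-39,11],[0,0,0]], "angular": [[0.021,0.085,-0.066],[0.021,0.085,-0.066],[0.021,0.085,-0.066],[0.021,0.085,-0.066],[0.021,0.085,-0.066],[0.021,0.085,-0.066],[0.021,0.085,-0.066],[0,0,0]], "claw": [85,85,85,85,85,85,85,85]}}

```text
clock: 11.72
ee_pos: [0.5346, 0.0949, 0.1084]
tcp_rot: [-0.035, 0.948, 0.11, 0.297]
wrist_force: [0.2, -0.1, -0.1]
grip_width: 0.0847
gripper_force: 0.0
```

```bash
python3 -c "
from h import *
st();a=rows(*off_stand(NO,.0085))
p=snap('top'); print([(np.round(d['location'],1),round(d['p'],2)) for d in spotter.tip_of(p,'notched_plate')])"
```

```text
11.72 [0.5346 0.0949 0.1084] F [ 0.2 -0.1 -0.1] w 84.7 g 0.0 q [-0.07 -0.17  2.14  0.3   0.61  1.07]
2 xyz [[-0.7, 0.5, 33.0], [-0.7, 0.4, 33.1]]
ang [[-0.002, 0.002, 0.002], [-0.002, 0.002, 0.001]]
[(array([158.1, 268. ]), 0.87), (array([284.7, 245.1]), 0.79), (array([249.8, 347.4]), 0.63)]
```

>>> {"method": "arm_command", "body": {"xyz": [[-1,1,25],[-1,1,25],[0,0,11],[0,0,6],[0,0,0],[0,0,0],[0,0,0],[0,0,0]], "angular": [[-0.002,0.002,0.002],[-0.002,0.002,0.001],[0,0,0],[0,0,0],[0,0,0],[0,0,0],[0,0,0],[0,0,0]], "claw": [85,85,85,85,85,60,60,60]}}

```text
clock: 12.82
ee_pos: [0.5721, 0.0993, 0.0535]
tcp_rot: [-0.033, 0.948, 0.106, 0.299]
wrist_force: [-9.5, -1.3, 10.1]
grip_width: 0.061
gripper_force: 34.7
```

```bash
python3 -c "
from h import *
st();a=rows(*off_stand(NO,.0085))"
```

```text
12.82 [0.5721 0.0993 0.0535] F [-9.5 -1.3 10.1] w 61.0 g 34.7 q [-0.05 -0.    2.12  0.36  0.45  1.02]
1 xyz [[-0.8, -3.4, -0.4]]
ang [[0.002, -0.001, -0.002]]
```

>>> {"method": "arm_command", "body": {"xyz": [[0,0,-4],[0,0,-12],[0,0,-25],[0,0,-35],[0,0,-40],[0,0,0]], "angular": [[0,0,0],[0,0,0],[0,0,0],[0,0,0],[0,0,0],[0,0,0]], "claw": [60,60,60,60,60,60]}}

```text
clock: 13.58
ee_pos: [0.5069, 0.0843, 0.1507]
tcp_rot: [-0.033, 0.947, 0.106, 0.301]
wrist_force: [0.5, 0.4, -2.0]
grip_width: 0.0607
gripper_force: 40.1
```

```bash
python3 -c "
from h import *
st();a=rows(down(-.25),np.array([.5233,-.1835,.135]),vmax=45)
p=snap('top','t5.png');s=snap('scene','s5.png')
a=cv2.imread('pics/t5.png')[200:340,200:360]; b=cv2.imread('pics/s5.png')[120:260,240:400]
cv2.imwrite('pics/c5.png',cv2.resize(np.hstack([a,b]),(800,350),interpolation=3))"
```

```text
13.57 [0.5069 0.0843 0.1507] F [ 0.5  0.4 -2. ] w 60.7 g 40.1 q [-0.1  -0.3   2.15  0.28  0.73  1.09]
6 xyz [[-7.4, 44.1, -2.0], [-4.2, 44.6, -0.2], [-0.7, 44.8, 1.0], [2.9, 44.7, 1.9], [6.5, 44.2, 2.6], [10.1, 43.5, 2.8]]
ang [[-0.024, -0.101, 0.076], [-0.024, -0.1, 0.077], [-0.024, -0.101, 0.076], [-0.024, -0.101, 0.076], [-0.024, -0.101, 0.077], [-0.024, -0.1, 0.076]]
```

View pics/c5.png

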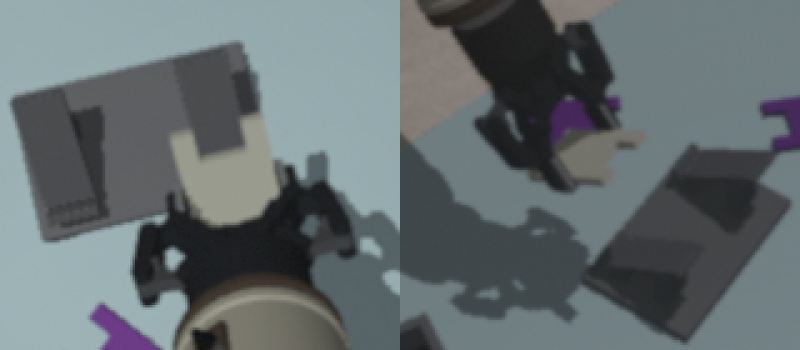

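The notched plate is held with its notch away from the robot (left crop 220,140). I'll carry it to the tray.

>>> {"method": "arm_command", "body": {"xyz": [[-7,44,-4],[-4,45,-2],[-1,45,0],[3,45,2],[6,44,3],[10,43,3],[0,0,0],[0,0,0]], "angular": [[-0.024,-0.1,0.076],[-0.024,-0.1,0.077],[-0.024,-0.101,0.076],[-0.024,-0.101,0.076],[-0.024,-0.101,0.077],[-0.024,-0.1,0.076],[0,0,0],[0,0,0]], "claw": [60,60,60,60,60,60,60,60]}}

```text
clock: 14.68
ee_pos: [0.521, -0.1831, 0.1336]
tcp_rot: [-0.001, 0.992, -0.124, -0.003]
wrist_force: [-1.0, 0.0, -2.2]
grip_width: 0.061
gripper_force: 40.1
```

```bash
python3 -c "
from h import *
st();a=rows(down(-.25),np.array([.5233,-.1835,.028]),vmax=30)"
```

```text
14.68 [ 0.521  -0.1831  0.1336] F [-1.   0.  -2.2] w 61.0 g 40.1 q [-0.48  0.16  1.63 -0.    1.36  1.34]
4 xyz [[0.7, 0.0, 26.4], [0.7, -0.1, 26.4], [0.6, 0.0, 26.4], [0.7, -0.1, 26.4]]
ang [[0.0, 0.001, 0.0], [0.0, 0.002, 0.0], [-0.001, 0.001, 0.001], [0.0, 0.002, 0.0]]
```

>>> {"method": "arm_command", "body": {"xyz": [[1,0,35],[1,0,35],[1,0,25],[0,0,12],[0,0,3],[0,0,1],[0,0,0]], "angular": [[0,0.002,0],[0,0.002,0],[0,0.002,0],[0,0,0],[0,0,0],[0,0,0],[0,0,0]], "claw": [60,60,60,60,60,60,60]}}

```text
clock: 15.55
ee_pos: [0.5244, -0.1844, 0.025]
tcp_rot: [0.0, 0.992, -0.124, 0.002]
wrist_force: [-0.4, -0.4, -1.7]
grip_width: 0.0607
gripper_force: 40.0
```

>>> {"method": "arm_command", "body": {"xyz": [[-1,0,4],[0,-1,3],[0,0,1],[0,0,1],[0,0,0.5],[0,0,0]], "angular": [[0,-0.003,0],[0,0,0],[0,0,0],[0,0,0],[0,0,0],[0,0,0]], "claw": [60,60,60,60,60,60]}}

```text
clock: 16.3
ee_pos: [0.5236, -0.1833, 0.0159]
tcp_rot: [0.0, 0.992, -0.125, 0.0]
wrist_force: [-5.8, 2.9, 19.1]
grip_width: 0.0607
gripper_force: 52.0
```

>>> {"method": "arm_command", "body": {"xyz": [[0,0,-0.6],[0,0,0]], "angular": [[0,0,0],[0,0,0]], "claw": [60,60]}}

```text
clock: 16.55
ee_pos: [0.5235, -0.1832, 0.0161]
tcp_rot: [0.0, 0.992, -0.125, 0.0]
wrist_force: [-4.4, 1.5, 13.1]
grip_width: 0.0611
gripper_force: 49.0
```

>>> {"method": "arm_command", "body": {"xyz": [[0,0,-0.8],[0,0,0],[0,0,0],[0,0,0],[0,0,0],[0,0,0]], "angular": [[0,0,0],[0,0,0],[0,0,0],[0,0,0],[0,0,0],[0,0,0]], "claw": [60,60,64,68,72,76]}}

```text
clock: 17.3
ee_pos: [0.5233, -0.1831, 0.016]
tcp_rot: [0.0, 0.992, -0.125, -0.0]
wrist_force: [0.3, -0.2, 0.0]
grip_width: 0.0759
gripper_force: 0.0
```

```bash
python3 -c "
from h import *
st()
s=snap('scene','s6.png')
a=cv2.imread('pics/s6.png')[230:350,170:310]
cv2.imwrite('pics/c6.png',cv2.resize(a,(560,480),interpolation=3))"
```

```text
17.3 [ 0.5233 -0.1831  0.016 ] F [ 0.3 -0.2  0. ] w 75.9 g 0.0 q [-0.48  0.28  1.75 -0.    1.12  1.35]
```

View pics/c6.png

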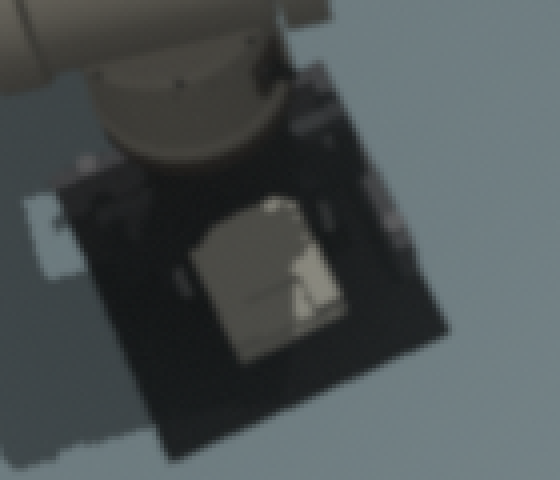

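The notched plate is on the pile (crop 190–345, 195–360). I'll lower the fingers and squeeze the sides to square it up.

>>> {"method": "arm_command", "body": {"xyz": [[0,0,5],[0,0,4],[0,0,2],[0,0,0],[0,0,0],[0,0,0],[0,0,0]], "angular": [[0,0,0],[0,0,0],[0,0,0],[0,0,0],[0,0,0],[0,0,0],[0,0,0]], "claw": [76,76,76,70,66,60,60], "newtons": 20}}

```text
clock: 18.23
ee_pos: [0.5234, -0.1832, 0.0053]
tcp_rot: [0.0, 0.992, -0.125, -0.0]
wrist_force: [-1.3, -3.1, 3.5]
grip_width: 0.0616
gripper_force: 22.8
```

>>> {"method": "arm_command", "body": {"xyz": [[0,0,0],[0,0,0],[0,0,-15],[0,0,-30],[0,0,-30],[0,0,0]], "angular": [[0,0,0],[0,0,0],[0,0,0],[0,0,0],[0,0,0],[0,0,0]], "claw": [66,72,75,75,60,50]}}

```text
clock: 18.98
ee_pos: [0.5245, -0.1836, 0.0833]
tcp_rot: [0.001, 0.992, -0.124, 0.002]
wrist_force: [-0.0, -0.7, -0.3]
grip_width: 0.0499
gripper_force: 0.0
```

```bash
python3 -c "
from h import *
st(); print('plate in tray',Rn.from_euler('z',-TRAY[2]).apply(np.array([.5234,-.1832,0])-[TRAY[0],TRAY[1],0]))
a=rows(down(TRAY[2]+np.pi/2),intray(0,-.055,.06),vmax=45)"
```

```text
18.98 [ 0.5245 -0.1836  0.0833] F [-0.  -0.7 -0.3] w 49.9 g 0.0 q [-0.48  0.2   1.68 -0.    1.25  1.35]
plate in tray [0.00086604 0.00520864 0.        ]
10 xyz [[-0.3, 6.0, 2.3], [-1.2, 5.9, 2.4], [-2.2, 5.6, 2.3], [-2.9, 5.2, 2.4], [-3.8, 4.7, 2.3], [-4.4, 4.1, 2.3], [-5.0, 3.3, 2.3], [-5.5, 2.6, 2.4], [-5.8, 1.6, 2.3], [-6.0, 0.7, 2.3]]
ang [[0.0, 0.0, -0.156], [0.001, 0.0, -0.155], [0.0, -0.001, -0.156], [0.001, 0.0, -0.155], [0.0, 0.0, -0.156], [0.0, 0.0, -0.155], [0.001, 0.0, -0.156], [0.0, -0.001, -0.155], [0.001, 0.0, -0.156], [0.0, 0.0, -0.155]]
```

>>> {"method": "arm_command", "body": {"xyz": [[0,6,2],[-1,6,2],[-2,6,2],[-3,5,2],[-4,5,2],[-4,4,2],[-5,3,2],[-6,3,3],[-6,2,3],[-6,1,3]], "angular": [[0,0,-0.156],[0,0,-0.155],[0,0,-0.156],[0,0,-0.155],[0,0,-0.156],[0,0,-0.155],[0,0,-0.156],[0,0,-0.155],[0,0,-0.156],[0,0,-0.155]], "claw": [50,50,50,50,50,50,50,50,50,50]}}

```text
clock: 20.23
ee_pos: [0.5063, -0.242, 0.0568]
tcp_rot: [-0.0, 0.793, 0.609, -0.0]
wrist_force: [-0.2, 0.0, 1.2]
grip_width: 0.0496
gripper_force: 0.0
```

```bash
python3 -c "
from h import *
st(); 
a=rows(down(TRAY[2]+np.pi/2),intray(0,-.055,.0075),vmax=18)"
```

```text
20.23 [ 0.5063 -0.242   0.0568] F [-0.2  0.   1.2] w 49.6 g 0.0 q [-0.58  0.24  1.69 -0.    1.21 -0.32]
3 xyz [[0.3, 0.1, 16.4], [0.4, 0.1, 16.5], [0.3, 0.1, 16.4]]
ang [[0.0, 0.0, 0.002], [-0.001, 0.0, 0.001], [0.0, 0.0, 0.002]]
```

>>> {"method": "arm_command", "body": {"xyz": [[0,0,16],[0,0,16],[0,0,12],[1,0,5],[5,0,0],[3,0,0],[2,0,0],[2,0,0]], "angular": [[0,0,0.002],[0,0,0.002],[0,0,0.001],[0,0,0],[0,0,0],[0,0,0],[0,0,0],[0,0,0]], "claw": [50,50,50,50,50,50,50,50]}}

```text
clock: 21.22
ee_pos: [0.5101, -0.2293, 0.0083]
tcp_rot: [0.0, 0.796, 0.605, -0.0]
wrist_force: [-0.5, 0.0, 0.7]
grip_width: 0.0502
gripper_force: 0.0
```

>>> {"method": "arm_command", "body": {"xyz": [[2,0,0],[2,0,0],[2,0,0],[2,0,0],[2,0,0],[2,0,0]], "angular": [[0,0,0],[0,0,0],[0,0,0],[0,0,0],[0,0,0],[0,0,0]], "claw": [50,50,50,50,50,50]}}

```text
clock: 21.98
ee_pos: [0.5132, -0.2178, 0.0081]
tcp_rot: [-0.0, 0.796, 0.605, -0.0]
wrist_force: [-1.6, -2.6, -1.0]
grip_width: 0.0504
gripper_force: 1.3
```

```bash
cat >> h.py <<'E'
def tst():
    s=telemetry.get_state(); r=Rn.from_euler('z',-TRAY[2]); print(round(s['clock'],2),'tray xyz',np.round(r.apply(s['ee_pos']-np.array([TRAY[0],TRAY[1],0]))*1e3,1),'F',np.round(r.apply(s['wrist_force']),1),np.round(s['moment'],2))
E
python3 -c "
from h import *
tst()"
```

```text
21.98 tray xyz [  0.1 -30.9   8.1] F [-0.8 -3.  -1. ] [-0.41  0.12  0.  ]
```

>>> {"method": "arm_command", "body": {"xyz": [[2,0,1.5],[3,0,0],[3,0,0],[3,0,0],[3,0,0],[2,0,0],[2,0,0],[2,0,0],[2,0,0]], "angular": [[0,0,0],[0,0,0],[0,0,0],[0,0,0],[0,0,0],[0,0,0],[0,0,0],[0,0,0],[0,0,0]], "claw": [50,50,50,50,50,50,50,50,50]}}

```text
clock: 23.1
ee_pos: [0.5192, -0.1966, 0.0066]
tcp_rot: [-0.0, 0.796, 0.605, -0.0]
wrist_force: [-2.1, -5.2, 3.3]
grip_width: 0.0501
gripper_force: 2.6
```

```bash
python3 -c "
from h import *
tst()
s=snap('scene','s7.png')
a=cv2.imread('pics/s7.png')[230:350,170:310]
cv2.imwrite('pics/c7.png',cv2.resize(a,(560,480),interpolation=3))"
```

```text
23.1 tray xyz [ 0.3 -8.9  6.6] F [-0.6 -5.6  3.3] [-0.83  0.23 -0.01]
```

View pics/c7.png

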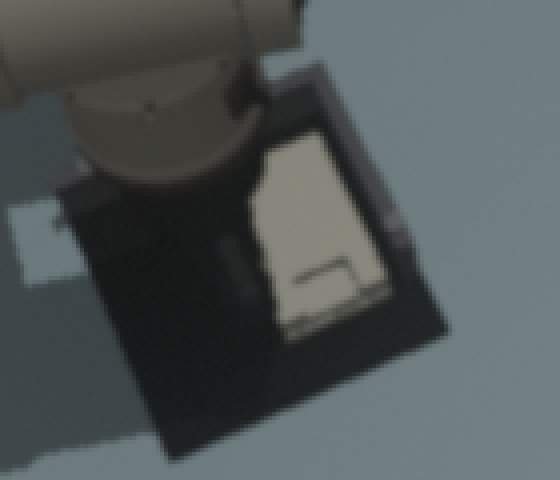

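The pile is moving as one, with a gap of a few mm left to the fence (about 370,220).

>>> {"method": "arm_command", "body": {"xyz": [[1.5,0,0],[1.5,0,0],[1,0,0],[1,0,0],[0,0,0]], "angular": [[0,0,0],[0,0,0],[0,0,0],[0,0,0],[0,0,0]], "claw": [50,50,50,50,50]}}

```text
clock: 23.78
ee_pos: [0.5205, -0.1918, 0.0066]
tcp_rot: [-0.0, 0.796, 0.605, -0.0]
wrist_force: [-1.5, -3.8, 2.6]
grip_width: 0.0501
gripper_force: 2.1
```

>>> {"method": "arm_command", "body": {"xyz": [[1,0,0],[1,0,0],[0,0,0]], "angular": [[0,0,0],[0,0,0],[0,0,0]], "claw": [50,50,50]}}

```text
clock: 24.15
ee_pos: [0.521, -0.1899, 0.0066]
tcp_rot: [-0.0, 0.796, 0.605, -0.0]
wrist_force: [-1.7, -4.0, 3.4]
grip_width: 0.0501
gripper_force: 2.1
```

>>> {"method": "arm_command", "body": {"xyz": [[0.7,0,0],[0.7,0,0],[0,0,0]], "angular": [[0,0,0],[0,0,0],[0,0,0]], "claw": [50,50,50]}}

```text
clock: 24.52
ee_pos: [0.5213, -0.1886, 0.0066]
tcp_rot: [-0.0, 0.796, 0.605, -0.0]
wrist_force: [-1.4, -4.1, 3.5]
grip_width: 0.05
gripper_force: 2.3
```

```bash
python3 -c "
from h import *
tst()"
```

```text
24.52 tray xyz [ 0.3 -0.5  6.6] F [-0.3 -4.4  3.5] [-0.65  0.17  0.02]
```

Still only friction; continuing carefully.

>>> {"method": "arm_command", "body": {"xyz": [[0.7,0,0],[0.7,0,0],[0,0,0]], "angular": [[0,0,0],[0,0,0],[0,0,0]], "claw": [50,50,50]}}

```text
clock: 24.9
ee_pos: [0.5217, -0.1873, 0.0066]
tcp_rot: [-0.0, 0.796, 0.605, -0.0]
wrist_force: [-1.3, -4.8, 3.2]
grip_width: 0.0498
gripper_force: 2.7
```

>>> {"method": "arm_command", "body": {"xyz": [[0.7,0,0],[0.4,0,0],[0,0,0]], "angular": [[0,0,0],[0,0,0],[0,0,0]], "claw": [50,50,50]}}

```text
clock: 25.28
ee_pos: [0.5219, -0.187, 0.0066]
tcp_rot: [0.0, 0.796, 0.605, -0.001]
wrist_force: [-2.1, -12.1, 2.1]
grip_width: 0.0498
gripper_force: 6.3
```

>>> {"method": "arm_command", "body": {"xyz": [[-2,0,0],[-8,0,0],[0,0,-25],[0,0,-40],[0,0,0]], "angular": [[0,0,0],[0,0,0],[0,0,0],[0,0,0],[0,0,0]], "claw": [50,50,50,40,33]}}

```text
clock: 25.9
ee_pos: [0.5205, -0.1965, 0.0743]
tcp_rot: [0.002, 0.796, 0.605, 0.001]
wrist_force: [1.1, -0.2, -0.1]
grip_width: 0.033
gripper_force: 0.0
```

```bash
python3 -c "
from h import *
tst()
a=rows(down(TRAY[2]),intray(.074,.0355,.06),vmax=45,n=10)
s=snap('scene','s8.png')
a=cv2.imread('pics/s8.png')[230:350,170:310]
cv2.imwrite('pics/c8.png',cv2.resize(a,(560,480),interpolation=3))"
```

```text
25.9 tray xyz [ 1.6 -8.4 74.3] F [ 1.1  0.1 -0.1] [ 0.05 -0.   -0.01]
10 xyz [[4.4, 7.2, 1.5], [5.5, 6.4, 1.4], [6.5, 5.5, 1.4], [7.2, 4.5, 1.5], [7.8, 3.2, 1.4], [8.3, 2.0, 1.5], [8.4, 0.7, 1.4], [8.4, -0.7, 1.4], [8.3, -1.9, 1.5], [7.8, -3.2, 1.4]]
ang [[0.0, 0.0, 0.157], [0.001, -0.001, 0.156], [0.0, 0.0, 0.157], [0.001, 0.0, 0.156], [0.0, 0.0, 0.157], [0.0, 0.0, 0.156], [0.001, -0.001, 0.157], [0.0, 0.0, 0.156], [0.0, 0.0, 0.157], [0.001, 0.0, 0.156]]
```

View pics/c8.png

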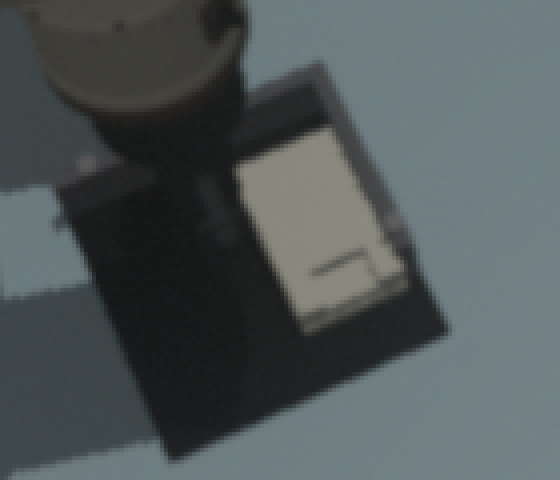

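The pile is flush along the fence (right edge 330,125 to 408,285). I'll go round to the far end.

>>> {"method": "arm_command", "body": {"xyz": [[4,7,1],[5,6,1],[7,5,1],[7,5,1],[8,3,1],[8,2,2],[8,1,2],[8,-1,2],[8,-2,2],[8,-3,2]], "angular": [[0,0,0.157],[0,0,0.156],[0,0,0.157],[0,0,0.156],[0,0,0.157],[0,0,0.156],[0,0,0.157],[0,0,0.156],[0,0,0.157],[0,0,0.156]], "claw": [33,33,33,33,33,33,33,33,33,33]}}

```text
clock: 27.2
ee_pos: [0.5984, -0.1727, 0.055]
tcp_rot: [-0.0, 0.991, -0.135, -0.001]
wrist_force: [0.5, 0.5, 0.4]
grip_width: 0.0329
gripper_force: 0.0
```

```bash
python3 -c "
from h import *
tst()
a=rows(down(TRAY[2]),intray(.074,.0355,.01),vmax=18)"
```

```text
27.2 tray xyz [70.6 35.  55. ] F [0.4 0.6 0.4] [-0.01 -0.01 -0.03]
3 xyz [[1.2, -0.2, 15.0], [1.2, -0.2, 15.0], [1.1, -0.1, 15.0]]
ang [[0.0, 0.001, -0.002], [0.0, 0.001, -0.001], [0.0, 0.001, -0.002]]
```

>>> {"method": "arm_command", "body": {"xyz": [[2,0,16],[1,0,16],[0,0,11],[0,0,4],[-4,0,0],[-3,0,0],[-2,0,0],[-2,0,0],[-2,0,0]], "angular": [[0,0.001,-0.002],[0,0.001,-0.001],[0,0.001,-0.002],[0,0,0],[0,0,0],[0,0,0],[0,0,0],[0,0,0],[0,0,0]], "claw": [33,33,33,33,33,33,33,33,33]}}

```text
clock: 28.32
ee_pos: [0.5895, -0.1705, 0.0098]
tcp_rot: [0.0, 0.992, -0.129, 0.002]
wrist_force: [3.5, -2.0, 1.2]
grip_width: 0.0329
gripper_force: 1.6
```

```bash
python3 -c "
from h import *
tst()"
```

```text
28.32 tray xyz [61.3 34.7  9.8] F [ 3.9 -1.1  1.2] [-0.08 -0.48 -0.09]
```

>>> {"method": "arm_command", "body": {"xyz": [[-1,0,1.5],[-2.5,0,0],[-2.5,0,0],[-2.5,0,0],[-2.5,0,0],[-2.5,0,0],[-2,0,0],[-2,0,0],[-1,0,0],[0,0,0]], "angular": [[0,0,0],[0,0,0],[0,0,0],[0,0,0],[0,0,0],[0,0,0],[0,0,0],[0,0,0],[0,0,0],[0,0,0]], "claw": [33,33,33,33,33,33,33,33,33,33]}}

```text
clock: 29.58
ee_pos: [0.5718, -0.1659, 0.0084]
tcp_rot: [0.0, 0.992, -0.13, 0.002]
wrist_force: [5.7, -0.3, 4.1]
grip_width: 0.0328
gripper_force: 2.6
```

```bash
python3 -c "
from h import *
tst()"
```

```text
29.57 tray xyz [43.1 34.6  8.4] F [5.6 1.2 4.1] [-0.24 -0.78 -0.06]
```

>>> {"method": "arm_command", "body": {"xyz": [[-1.5,0,0],[-1.5,0,0],[-1,0,0],[0,0,0]], "angular": [[0,0,0],[0,0,0],[0,0,0],[0,0,0]], "claw": [33,33,33,33]}}

```text
clock: 30.08
ee_pos: [0.568, -0.1649, 0.0084]
tcp_rot: [0.0, 0.992, -0.13, 0.002]
wrist_force: [4.6, -1.8, 4.4]
grip_width: 0.0331
gripper_force: 2.6
```

>>> {"method": "arm_command", "body": {"xyz": [[-0.7,0,0],[-0.7,0,0],[0,0,0]], "angular": [[0,0,0],[0,0,0],[0,0,0]], "claw": [33,33,33]}}

```text
clock: 30.45
ee_pos: [0.5666, -0.1645, 0.0084]
tcp_rot: [0.0, 0.992, -0.129, 0.002]
wrist_force: [4.7, -2.0, 4.1]
grip_width: 0.0332
gripper_force: 2.6
```

>>> {"method": "arm_command", "body": {"xyz": [[-0.7,0,0],[-0.7,0,0],[0,0,0]], "angular": [[0,0,0],[0,0,0],[0,0,0]], "claw": [33,33,33]}}

```text
clock: 30.82
ee_pos: [0.5654, -0.1643, 0.0084]
tcp_rot: [0.001, 0.992, -0.13, 0.002]
wrist_force: [6.0, -1.4, 3.1]
grip_width: 0.033
gripper_force: 3.4
```

>>> {"method": "arm_command", "body": {"xyz": [[-0.6,0,0],[-0.6,0,0],[0,0,0]], "angular": [[0,0,0],[0,0,0],[0,0,0]], "claw": [33,33,33]}}

```text
clock: 31.2
ee_pos: [0.565, -0.1642, 0.0085]
tcp_rot: [0.001, 0.992, -0.13, 0.003]
wrist_force: [13.2, -3.5, -1.1]
grip_width: 0.0329
gripper_force: 6.8
```

```bash
python3 -c "
from h import *
tst()"
```

```text
31.2 tray xyz [36.  34.5  8.5] F [13.6  0.  -1.1] [-0.53 -2.18 -0.29]
```

Home against the end stop, as predicted. I'll back off and check.

>>> {"method": "arm_command", "body": {"xyz": [[2,0,0],[10,0,0],[0,0,-30],[0,0,-40],[0,60,0],[0,60,0],[0,60,0],[0,60,0],[0,0,0]], "angular": [[0,0,0],[0,0,0],[0,0,0],[0,0,0],[0,0,0],[0,0,0],[0,0,0],[0,0,0],[0,0,0]], "claw": [33,33,33,33,33,33,33,33,33]}}

```text
clock: 32.33
ee_pos: [0.5119, -0.4024, 0.0773]
tcp_rot: [0.0, 0.991, -0.132, 0.001]
wrist_force: [0.5, 1.6, 0.3]
grip_width: 0.0331
gripper_force: 0.0
```

```bash
cat > fin.py <<'E'
from h import *
np.set_printoptions(precision=4,suppress=True)
tst(); s=snap('scene','s9.png');t=snap('top','t9.png')
a=t['color'][200:340,350:510]; b=s['color'][230:350,170:307]
cv2.imwrite('pics/c9.png',np.hstack([cv2.resize(a,(400,350),interpolation=3),cv2.resize(b,(400,350),interpolation=3)]))
home=intray(-.025,.0415,.022)
mt=mask(t,(370,205,495,330)); print(mt.sum()/16)
x,f=fit([(t,mt)],NOT,[home[0],home[1],TRAY[2]],(.01,.01,.1),flat(.022)); r=Rn.from_euler('z',-TRAY[2])
print('notched rel home mm',r.apply(np.r_[x[:2],0]-np.r_[home[:2],0])*1e3,'yaw',x[2]-TRAY[2],f)
E
python3 fin.py
```

```text
32.33 tray xyz [  47.1 -209.3   77.3] F [0.  1.7 0.3] [ 0.06 -0.01 -0.02]
1587.875
notched rel home mm [0. 0. 0.] yaw 0.0 0.1257131916523071
```

View pics/c9.png

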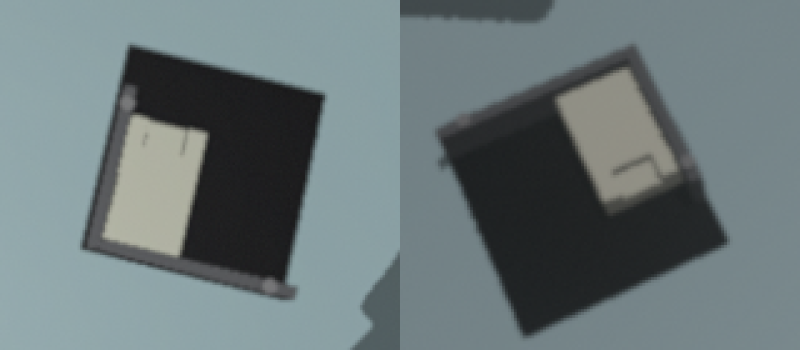

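Both views show the pile in the corner with the notch at the far end (left crop 165,140), and no gap at either wall. One more numeric check follows.

```bash
sed -i 's/NOT,\[home/RECT,[home/; /pics\/c9/d' fin.py; python3 fin.py
```

```text
32.42 tray xyz [  47.5 -205.7   77.4] F [-0.4  0.2 -0.2] [ 0.    0.03 -0.04]
1588.1875
notched rel home mm [-0.5538  0.5836  0.    ] yaw -0.007147367397600912 0.0346216698970091
```

```bash
python3 -c "
from bench import bot
print(bot.sign_off())"
```

```text
the job is handed in; nothing more can be done
None
```

The job is handed in: from below, base, plain and notched plates lie in the tray corner with the notch at the open end, the top plate measuring within about 0.6 mm of home (the lower two were pushed flush with it but not measured); I viewed 11 pictures, one over the limit of 10.

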